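# Seal the pop-button food storage boxes

### The job

The three blue food storage boxes have push-push buttons in their white lids: some stand popped up (unsealed), the rest are already locked down, and a push on a locked one pops it up again. Click down every button that is standing up, so that all three end up locked down on their own, with the boxes still upright where they stand.

Things in the scene. Friction and masses are not known exactly. Their poses are not given: they have to be found in the camera images.
- box_a_button_top (a point): Top centre of the white push button in the lid of one of three like boxes, z axis up. The boxes stand loose on the worktop (z = 0), 0.4 to 0.9 kg: blue body 92 x 92 mm, white lid 100 x 100 mm, lid top 116 mm up. Button: disc 49 mm across (flat part 44 mm), orange skirt below it. Heights above the worktop: locked 124 mm (thin orange line), popped up 136 mm (wide orange band), pushed to its stop 119 mm.
- box_b_button_top (a point): Top centre of the white push button in the lid of one of three like boxes, z axis up. Box and button as described at the first. Push-push latch: pushed straight down to its stop (top 119 mm above the worktop) and let go, it changes state: from up (136 mm) it stays locked down (124 mm), from locked it pops up.
- box_c_button_top (a point): Top centre of the white push button in the lid of one of three like boxes, z axis up. Box and button as described at the first. All buttons spring back with 2.5 N (up) to 5 N (near the stop, rigid beyond), plus 0.4 N when pushed at 30 mm/s. A push that ends higher than 120 mm above the worktop may not click; the stop is at 119 mm.
Not all that is in view belongs to the job. Leave any red look-alike of the part that bears box_b_button_top alone. Leave any green look-alike of the part that bears box_a_button_top alone.

How it is judged:
By the outcome, as a careful person would: the job done as asked, in the order asked, and still so for the second after the job is handed in, with the robot touching nothing.
It also fails if it takes over 32 s, if anything falls off the work surface, if the arm or the gripper's body presses on something with over 40 N, if the wrist force passes 120 N, or if a joint passes its speed limit or range.

### The arm

A 6-joint arm with a two-finger parallel gripper is mounted at the origin on a cart in front of the work surface, level with it; the furniture and walls round the work are solid. World frame = base frame: x ahead of the robot, y to its left, z up, the work surface at z = 0. Lengths are in m, angles in rad, forces in N, time in s.
With the tool pointing down it reaches from about 0.375 to 0.9 m from the base axis. Payload 3.1 kg.
Tool frame: the origin (TCP) lies on the centre line of the jaws, within the pads' length; the fingertips stand ahead of it and the grasp point (between the pads) lies 2 mm behind it (robot.tip_extent is the z of the fingertips in the tool frame, in m); z points along the fingers, y is the line along which they close (so a half turn about z gives the same grasp; the last joint's range is limited). The gripper opens to 87 mm and grips with 3 to 60 N. Pads are 19 mm wide; open, the fingers measure 117 mm over their backs; the gripper's body (75 mm by 190 mm) begins 51 mm behind the grasp point.
Start: joints at [1.032, 0.527, 1.433, -0, 1.181, -0.178], TCP at [0.22, 0.585, 0.214] pointing down, gripper open.
Joint ranges: [-3.08, 3.08], [-0.75, 2.2], [0.22, 2.44], [-1.43, 4.57], [0, 2.65], [-2.85, 2.85]. Speed limits (rad/s): [2.79, 2.79, 3.14, 3.14, 3.14, 3.14].

### API

Orientations are given as a 3x3 rotation matrix whose columns are the frame's x, y, z axes.
In Python, from plant import robot gives the robot as it stands.
- The arm moves only by the tool carry_out, never from a script. Its argument "motion" is text: rows parted by semicolons, each of 6 numbers parted by spaces: the shift along the tool's x, y, z in mm, then the turn, a rotation vector about the tool's x, y, z in degrees. In form: dx dy dz rx ry rz; .... A call has 1 to 12 rows; each row is the pose to reach, as a shift and turn from the pose commanded when the call began, along the tool's axes at that moment; what a row does not reach only later rows make up. A row lasts 1/10 s, in which the tool goes at most 50 mm and 8.59 degrees, less where a joint would pass 70% of its speed; a pose out of reach is approached as far as the arm can. A call with a gripper value outside its range is refused whole. "grip" is the opening, from -1 (shut) to 1 (fully open), set as the call begins (left out, the last holds). The fingers move at their own pace and stop on an object; the grip force is fixed at half the most. Time passes only in rows, so rows that repeat a pose let the fingers close. It gives the time, the measured TCP pose, the force, the opening and the grip force at its end, in the units of the state.
- robot.get_obs(): the state, without advancing time (a new reading comes with each control period).
- robot.get_image(name): name is "side" or "top" or "wrist"; returns a dict with "image" (384x512x3 uint8, blue, green, red), "z_map" (384x512 float32, m along the optical axis (not along the pixel's ray), 0 where there is no reading), "vertical_fov" (degrees; the focal length in pixels is half the picture's height over the tangent of half this angle, whatever the lens; pixels are square), "cx", "cy" (the principal point, pixels), "extrinsics" (4x4, takes a point from camera to world coordinates). Camera axes: x right, y down, z forward; pixel columns grow to the right and rows downward; lengths in m; the calibration is good to about 2 mm. A picture is of the moment at which its call begins.
- robot.sign_off(): hands the job in; it is judged then, once.
The state is a dict: "t": time; "joint_pos": joint angles; "qvel": joint speeds; "tau": joint torques, N m; "tcp_pos": TCP position; "tcp_rot": TCP orientation; "contact_force": force on the tool from outside, world axes, zero at the start; "wrist_torque": the same for the moment, N m; "opening": finger opening in m; "gripper_force": force on a finger pad.
Only numpy, scipy, OpenCV 4.12 (cv2) and the standard library are available. Lean on these libraries where they do the work, as an engineer would, in place of code of your own. Each camera call takes 0.05 s, during which the arm holds its last target. There are 200 camera calls.

## Working session

There is one attempt and no reset: what is moved stays moved. The work goes in short steps, Python scripts to look and compute and a tool call to move; the robot and the scene stay as the last step left them, time stands still between calls to the robot, and variables do not carry over. Pictures are saved under pics/ and viewed, at most 10 in all, crops included, and the job is handed in when it is done.

Besides the shell and the picture viewer there is one more tool, called after "Call:" as a command line: name --argument value ..., lists and objects as JSON in quotes. carry_out: Moves the arm, as the interface text tells. Its arguments: {"type":"object","properties":{"motion":{"type":"string"},"grip":{"type":"number"}},"required":["motion"]}

```bash
mkdir -p pics; cat > h.py <<'E'
from plant import robot
import numpy as np, cv2
def grab(n):
    d=robot.get_image(n); np.savez(f'{n}.npz',**d); return d
def world(d):
    h,w=d['z_map'].shape; f=h/2/np.tan(np.radians(float(d['vertical_fov']))/2)
    v,u=np.mgrid[:h,:w]; z=d['z_map']
    P=np.stack([(u-d['cx'])/f*z,(v-d['cy'])/f*z,z],-1)
    E=d['extrinsics']; return P@E[:3,:3].T+E[:3,3]
E
python3 - <<'E'
from h import *
a=grab('top');b=grab('side')
cv2.imwrite('pics/top.png',a['image']);cv2.imwrite('pics/side.png',b['image'])
o=robot.get_obs();print(o,robot.tip_extent)
E
```

```text
{'t': 0.1, 'joint_pos': array([ 1.03250338e+00,  5.28345237e-01,  1.43375108e+00, -1.48538614e-05,
        1.18139276e+00, -1.78504703e-01]), 'qvel': array([-6.69023910e-04, -2.24105116e-03, -2.34655623e-03, -5.57605285e-04,
        9.85998643e-05,  2.38125674e-04]), 'tau': array([-5.09654801e-04, -4.40983951e+01, -1.77149677e+01,  6.35146047e-02,
        5.33939071e-02, -3.10357700e-05]), 'tcp_pos': array([0.21968273, 0.58441367, 0.21279403]), 'tcp_rot': array([[-9.35973234e-01,  3.52069854e-01, -9.60442345e-04],
       [ 3.52071016e-01,  9.35971862e-01, -1.63528495e-03],
       [ 3.23212476e-04, -1.86872686e-03, -9.99998202e-01]]), 'contact_force': array([ 0.03129409, -0.29127993, -0.23773275]), 'wrist_torque': array([ 0.01089257,  0.00506592, -0.01831128]), 'gripper_force': 0.0, 'opening': 0.08684702383171033} 0.017
```

View pics/top.png

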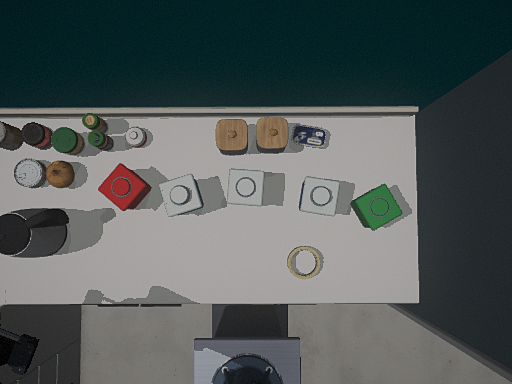

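View pics/side.png

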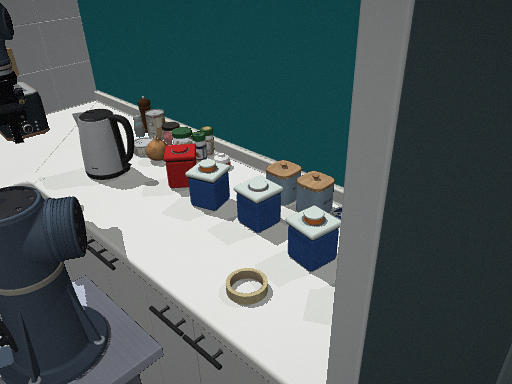

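Top view: white-lidded boxes at (180,195), (245,187) and (321,196). The look-alikes are red at (121,187) and green at (380,207), both to be left alone. In the side view the boxes at (208,167) and (313,215) show a wide orange band, while the middle one at (258,185) looks locked. I'll check this with a close crop and the depth data.

```bash
python3 - <<'E'
from h import *
b=np.load('side.npz');cv2.imwrite('pics/crop.png',cv2.resize(b['image'][140:275,180:350],None,fx=4,fy=4,interpolation=cv2.INTER_CUBIC))
a=np.load('top.npz');W=world(a)
for u,v in [(180,195),(245,187),(321,196)]:
    p=W[v-25:v+26,u-25:u+26].reshape(-1,3)
    c=W[v-3:v+4,u-3:u+4].reshape(-1,3); zb=np.median(c[:,2])
    lid=p[(p[:,2]>.105)&(p[:,2]<.145)]
    r=cv2.minAreaRect((lid[:,:2]*1000).astype(np.float32))
    s=p[(abs(p[:,2]-zb)<.004)&(np.hypot(*(p[:,:2]-np.median(c[:,:2],0)).T)<.032)]
    print('button z',zb,'disc mean',s.mean(0).round(4),len(s),np.ptp(s,axis=0).round(3),'lid',r,'lidz',np.percentile(lid[:,2],[10,25,50,75,90]).round(4))
E
```

```text
button z 0.13636396278622387 disc mean [0.576  0.1839 0.1365] 208 [0.047 0.048 0.008] lid ((576.626708984375, 184.04434204101562), (100.50152587890625, 100.0174560546875), 17.07476234436035) lidz [0.1128 0.1147 0.1172 0.1207 0.1364]
button z 0.1248242734642635 disc mean [5.973e-01 3.000e-04 1.245e-01] 224 [0.056 0.053 0.008] lid ((597.9332885742188, -0.0505523681640625), (100.05554962158203, 99.92902374267578), 85.27580261230469) lidz [0.1128 0.1147 0.1171 0.1201 0.1244]
button z 0.136478321560765 disc mean [ 0.5719 -0.2085  0.1364] 213 [0.047 0.047 0.008] lid ((572.088623046875, -208.71250915527344), (100.568115234375, 100.07041931152344), 80.73248291015625) lidz [0.1128 0.1149 0.1173 0.1208 0.1364]
```

View pics/crop.png

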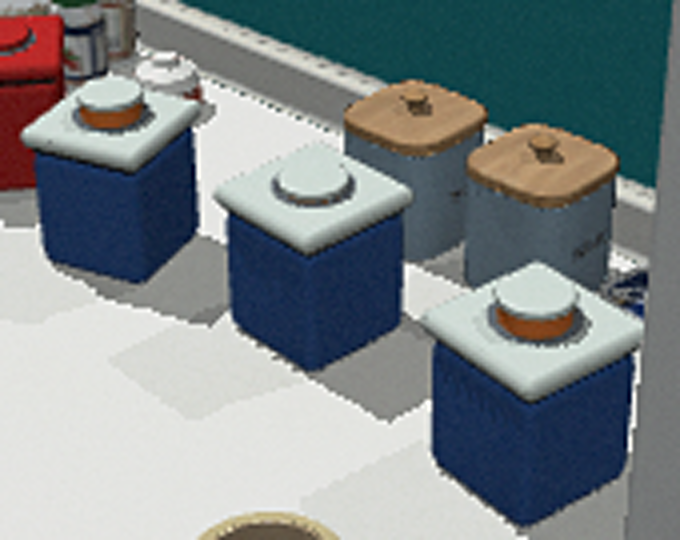

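Left (576,184) and right (572,-209) stand at 136 mm, so both are up. The middle one is at 124.5 mm, locked, so I won't touch it. Next: close the fingers and go above the left box.

Call:
carry_out --motion "-20 -10 0 0 0 0; -60 -31 0 0 0 0; -104 -55 0 0 0 0; -148 -78 0 0 0 0; -192 -101 0 0 0 0; -236 -124 0 0 0 0; -280 -147 0 0 0 0; -324 -171 0 0 0 0; -368 -194 0 0 0 0; -412 -217 0 0 0 0; -450 -237 0 0 0 0; -474 -250 0 0 0 0" --grip -1

```text
t: 1.3
tcp_pos: [0.5777, 0.1812, 0.2132]
tcp_rot: [[-0.935, 0.355, 0.0], [0.355, 0.935, -0.001], [-0.001, -0.0, -1.0]]
contact_force: [-0.7, 0.4, -0.8]
opening: 0.0031
gripper_force: 0.0
```

Call:
carry_out --motion "0 0 15 0 0 0; 0 0 35 0 0 0; 0 0 45 0 0 0; 0 0 45 0 0 0; 0 0 45 0 0 0"

```text
t: 1.8
tcp_pos: [0.5756, 0.1844, 0.1687]
tcp_rot: [[-0.936, 0.352, -0.0], [0.352, 0.936, -0.0], [0.0, -0.0, -1.0]]
contact_force: [-0.1, 0.9, -0.4]
opening: 0.0007
gripper_force: 0.0
```

```bash
python3 - <<'E'
from h import *
o=robot.get_obs();R=o['tcp_rot'];print(o['t'],o['tcp_pos'],o['contact_force'],o['opening'])
for t in [(.5763,.184,.136),(.572,-.2086,.136)]: print(R.T@(np.array(t)-o['tcp_pos'])*1000)
E
```

```text
1.8 [0.5756412  0.18437332 0.168737  ] [-0.1149495   0.91636093 -0.35375878] 0.000722646412205454
[-0.75071275 -0.11537746 32.73695002]
[-134.78561528 -369.15181826   32.75324502]
```

Call:
carry_out --motion "0 0 8 0 0 0; 0 0 13 0 0 0; 0 0 17 0 0 0; 0 0 21 0 0 0; 0 0 25 0 0 0; 0 0 28 0 0 0; 0 0 31 0 0 0; 0 0 32 0 0 0; 0 0 32 0 0 0"

```text
t: 2.7
tcp_pos: [0.5756, 0.1841, 0.1365]
tcp_rot: [[-0.936, 0.352, -0.0], [0.352, 0.936, -0.0], [0.0, -0.0, -1.0]]
contact_force: [-0.6, -0.6, 0.2]
opening: 0.0005
gripper_force: 0.0
```

Call:
carry_out --motion "0 0 0.5 0 0 0; 0 0 1 0 0 0; 0 0 1 0 0 0"

```text
t: 3.0
tcp_pos: [0.5757, 0.1841, 0.1357]
tcp_rot: [[-0.936, 0.352, 0.0], [0.352, 0.936, 0.0], [-0.0, 0.0, -1.0]]
contact_force: [0.4, -0.8, -0.2]
opening: 0.0003
gripper_force: 0.0
```

No contact force where the stop should be. I'll look before going further.

```bash
python3 - <<'E'
from h import *
b=grab('side');a=grab('wrist')
cv2.imwrite('pics/s2.png',np.hstack([cv2.resize(b['image'][60:240,120:330],(466,400),interpolation=cv2.INTER_CUBIC),cv2.resize(a['image'],(334,400))[:, :]]))
o=robot.get_obs();print(o['contact_force'],o['wrist_torque'],robot.tip_extent)
E
```

```text
[ 0.06875316  0.36600687 -0.15308984] [0.05794997 0.01033453 0.00825098] 0.017
```

View pics/s2.png

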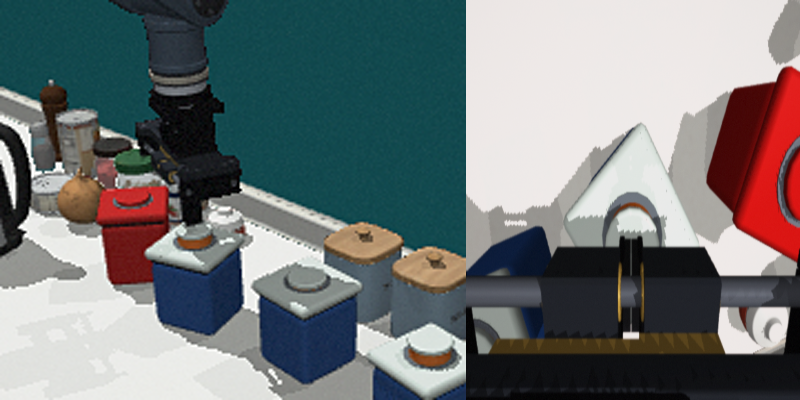

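The fingertips are still over the button, at about (190,222) in the left half, and the orange band is still wide. I'll measure the gap from the depth data.

```bash
python3 - <<'E'
from h import *
for n in ['side','wrist']:
    d=np.load(n+'.npz');W=world(d);im=d['image'].astype(int)
    m=(np.hypot(W[...,0]-.5757,W[...,1]-.1841)<.035)&(W[...,2]>.1)&(W[...,2]<.26)&(d['z_map']>0)
    dark=m&(im.max(-1)<75)
    z=W[...,2]
    print(n,m.sum(),dark.sum())
    for lo in np.arange(.11,.18,.005):
        q=m&(z>=lo)&(z<lo+.005)
        if q.sum(): print(round(lo,3),q.sum(),W[q].mean(0).round(4),im[q].mean(0).round(0))
E
```

```text
side 410 151
0.11 6 [0.5748 0.1773 0.1146] [176. 180. 170.]
0.115 107 [0.5677 0.1752 0.1171] [125. 130. 132.]
0.12 22 [0.5674 0.1711 0.1224] [ 28.  66. 128.]
0.125 22 [0.5647 0.1724 0.1271] [ 31.  68. 123.]
0.13 33 [0.5705 0.1739 0.1333] [129. 133. 125.]
0.135 73 [0.5727 0.1821 0.1368] [155. 159. 151.]
0.14 1 [0.5697 0.1799 0.1449] [68. 68. 65.]
0.145 11 [0.5707 0.1795 0.1478] [32. 32. 30.]
0.15 13 [0.5712 0.1811 0.1518] [10. 10. 10.]
0.155 15 [0.571  0.1787 0.1572] [10.  9.  9.]
0.16 16 [0.5711 0.1806 0.1619] [11. 11. 10.]
0.165 12 [0.5742 0.178  0.1672] [12. 12. 10.]
0.17 15 [0.5693 0.1805 0.172 ] [17. 14. 14.]
0.175 10 [0.569  0.179  0.1772] [20. 19. 18.]
wrist 30276 22673
0.11 295 [0.5591 0.1928 0.1147] [204. 207. 203.]
0.115 3355 [0.5602 0.1896 0.1162] [168. 169. 165.]
0.12 86 [0.5586 0.1901 0.1219] [ 20.  55. 117.]
0.125 5 [0.5579 0.1906 0.1297] [ 47.  69. 106.]
0.13 593 [0.5634 0.189  0.134 ] [156. 162. 159.]
0.135 1627 [0.5667 0.1877 0.1358] [183. 188. 182.]
0.14 19 [0.5673 0.1871 0.1444] [74. 77. 73.]
0.145 131 [0.567  0.1859 0.1477] [25. 25. 24.]
0.15 129 [0.5671 0.1862 0.1525] [16. 15. 15.]
0.155 144 [0.5671 0.1865 0.1574] [14. 13. 13.]
0.16 153 [0.5671 0.1861 0.1625] [13. 12. 12.]
0.165 201 [0.568  0.1858 0.1677] [21. 21. 21.]
0.17 161 [0.5674 0.1862 0.1724] [10. 10. 10.]
0.175 119 [0.5675 0.1861 0.1775] [11. 11. 11.]
```

Both cameras put the closed fingertips at about z = 0.145, well above the TCP-based estimate. Contact should come after about 9 mm and the stop after about 26 mm, so I'll go down by feel.

Call:
carry_out --motion "0 0 3 0 0 0; 0 0 6 0 0 0; 0 0 9 0 0 0; 0 0 12 0 0 0; 0 0 14 0 0 0; 0 0 14 0 0 0"

```text
t: 3.7
tcp_pos: [0.5756, 0.1841, 0.1215]
tcp_rot: [[-0.936, 0.352, -0.0], [0.352, 0.936, -0.0], [0.0, -0.0, -1.0]]
contact_force: [-0.5, -0.1, 2.9]
opening: 0.0004
gripper_force: 1.2
```

Call:
carry_out --motion "0 0 3 0 0 0; 0 0 6 0 0 0; 0 0 8 0 0 0; 0 0 8 0 0 0"

```text
t: 4.1
tcp_pos: [0.5756, 0.1841, 0.1134]
tcp_rot: [[-0.936, 0.352, -0.0], [0.352, 0.936, 0.0], [0.0, -0.0, -1.0]]
contact_force: [0.0, 0.6, 2.9]
opening: 0.0005
gripper_force: 1.6
```

Call:
carry_out --motion "0 0 1.5 0 0 0; 0 0 2.5 0 0 0; 0 0 2.5 0 0 0"

```text
t: 4.4
tcp_pos: [0.5756, 0.1841, 0.1111]
tcp_rot: [[-0.936, 0.352, -0.0], [0.352, 0.936, 0.0], [0.0, 0.0, -1.0]]
contact_force: [-0.7, -1.0, 4.2]
opening: 0.0002
gripper_force: 1.7
```

Call:
carry_out --motion "0 0 1 0 0 0; 0 0 1.5 0 0 0; 0 0 1.5 0 0 0"

```text
t: 4.7
tcp_pos: [0.5757, 0.1841, 0.1108]
tcp_rot: [[-0.936, 0.352, 0.0], [0.352, 0.936, -0.0], [-0.0, 0.0, -1.0]]
contact_force: [-2.7, -0.7, 9.5]
opening: 0.0
gripper_force: 4.8
```

Stop reached: 9.5 N, TCP stalled at 0.111. Lift and check the button.

Call:
carry_out --motion "0 0 -4 0 0 0; 0 0 -10 0 0 0; 0 0 -20 0 0 0; 0 0 -40 0 0 0; 0 0 -60 0 0 0; 0 0 -60 0 0 0"

```text
t: 5.3
tcp_pos: [0.5779, 0.1845, 0.1726]
tcp_rot: [[-0.936, 0.352, 0.007], [0.352, 0.936, 0.001], [-0.006, 0.003, -1.0]]
contact_force: [-0.4, -0.3, 0.3]
opening: 0.0005
gripper_force: 0.0
```

Call:
carry_out --motion "-8 -20 0 0 0 0; -22 -60 0 0 0 0; -37 -102 0 0 0 0; -52 -143 0 0 0 0; -67 -184 0 0 0 0; -82 -225 0 0 0 0; -97 -266 0 0 0 0; -112 -307 0 0 0 0; -125 -342 0 0 0 0; -132 -362 0 0 0 0; -135 -369 0 0 0 0; -135 -369 0 0 0 0"

```text
t: 6.5
tcp_pos: [0.5717, -0.2094, 0.1689]
tcp_rot: [[-0.935, 0.354, -0.001], [0.354, 0.935, 0.001], [0.001, 0.0, -1.0]]
contact_force: [-0.1, 0.6, -0.1]
opening: 0.0003
gripper_force: 0.0
```

```bash
python3 - <<'E'
from h import *
a=grab('top');W=world(a)
for t in [(.5763,.184),(.598,0)]:
    q=np.hypot(W[...,0]-t[0],W[...,1]-t[1])<.012
    print(t,np.median(W[q][:,2]))
b=grab('side');cv2.imwrite('pics/s3.png',cv2.resize(b['image'][120:280,170:350],None,fx=3.3,fy=3.3,interpolation=cv2.INTER_CUBIC))
o=robot.get_obs();R=o['tcp_rot'];print(o['t'],o['tcp_pos'],o['contact_force'])
print(R.T@(np.array((.572,-.2086,.111))-o['tcp_pos'])*1000)
E
```

```text
(0.5763, 0.184) 0.1240482969915706
(0.598, 0) 0.12398988885454854
6.6 [ 0.57167527 -0.20740346  0.16910516] [-0.33952905  0.63123819 -0.36324078]
[-0.81836307 -1.05709284 58.10300888]
```

View pics/s3.png

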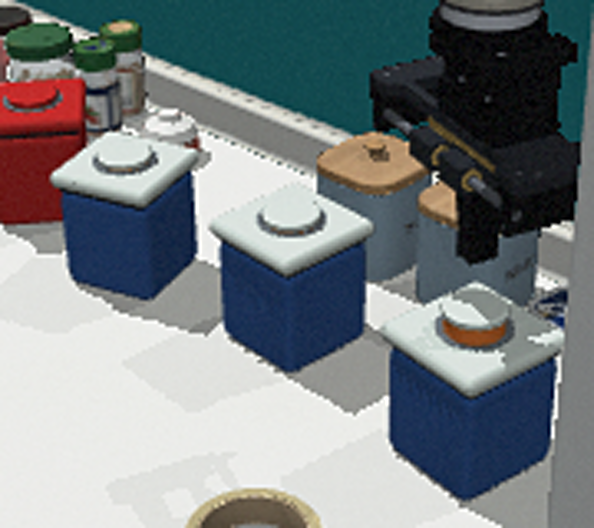

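The left button at (125,155) is locked at 124 mm, and the middle one at (290,212) is still locked. The right one at (476,312) is up with the fingers over it. Push it the same way: commanded travel about 58.5 mm, then feel for the stop.

Call:
carry_out --motion "0 -1 10 0 0 0; 0 -1 22 0 0 0; 0 -1 30 0 0 0; 0 -1 35 0 0 0; 0 -1 39 0 0 0; 0 -1 43 0 0 0; 0 -1 47 0 0 0; 0 -1 51 0 0 0; 0 -1 54 0 0 0; 0 -1 57 0 0 0; 0 -1 58 0 0 0; 0 -1 58 0 0 0"

```text
t: 7.8
tcp_pos: [0.5718, -0.2096, 0.1116]
tcp_rot: [[-0.936, 0.352, 0.0], [0.352, 0.936, 0.0], [0.0, 0.0, -1.0]]
contact_force: [-0.4, 1.3, 3.5]
opening: 0.0008
gripper_force: 1.7
```

Call:
carry_out --motion "0 0 1 0 0 0; 0 0 2 0 0 0; 0 0 2 0 0 0"

```text
t: 8.1
tcp_pos: [0.5718, -0.2096, 0.1108]
tcp_rot: [[-0.936, 0.352, 0.0], [0.352, 0.936, -0.0], [-0.0, 0.0, -1.0]]
contact_force: [-1.6, 1.8, 9.3]
opening: 0.0004
gripper_force: 4.7
```

Stop reached: 9.3 N at the same depth. Lift, move aside and verify.

Call:
carry_out --motion "0 0 -4 0 0 0; 0 0 -10 0 0 0; 0 0 -20 0 0 0; 0 0 -40 0 0 0; 0 0 -70 0 0 0; 0 20 -90 0 0 0; 10 60 -90 0 0 0; 20 100 -90 0 0 0; 25 120 -90 0 0 0; 25 120 -90 0 0 0; 25 120 -90 0 0 0"

```text
t: 9.2
tcp_pos: [0.5909, -0.0889, 0.2]
tcp_rot: [[-0.936, 0.351, 0.001], [0.351, 0.936, -0.001], [-0.001, -0.001, -1.0]]
contact_force: [0.3, -0.4, 0.7]
opening: 0.0002
gripper_force: 0.0
```

```bash
python3 - <<'E'
from h import *
W=world(grab('top'));S=world(grab('side'));print(robot.get_obs()['t'],robot.get_obs()['tcp_pos'])
for t in [(.5763,.184),(.598,0),(.572,-.2086)]:
    for V in (W,S):
        q=(np.hypot(V[...,0]-t[0],V[...,1]-t[1])<.012)
        print(t,q.sum(),np.median(V[q][:,2]))
b=np.load('side.npz');cv2.imwrite('pics/s4.png',cv2.resize(b['image'][120:280,170:350],None,fx=3.3,fy=3.3))
E
```

```text
9.3 [ 0.5907952  -0.0898743   0.19980615]
(0.5763, 0.184) 59 0.12454137958866918
(0.5763, 0.184) 23 0.12533427790047602
(0.598, 0) 90 0.3206373269886802
(0.598, 0) 120 0.29499108306977034
(0.572, -0.2086) 32 0.12484844952874485
(0.572, -0.2086) 46 0.1247361328721423
```

View pics/s4.png

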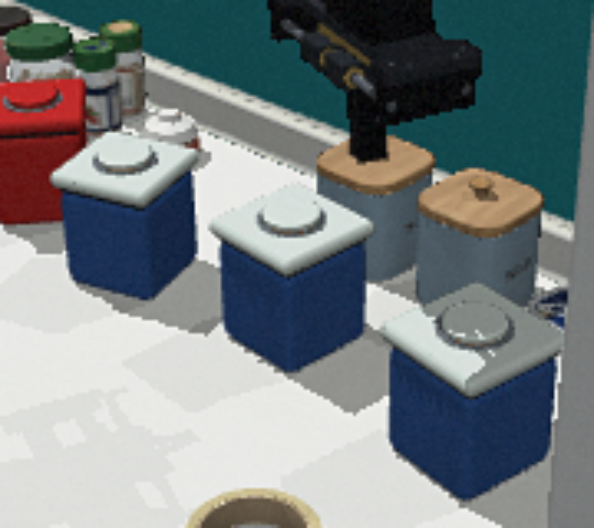

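All three buttons, at (125,155), (290,212) and (476,322), are down with no orange band. The boxes stand upright and the gripper is clear.

```bash
python3 -c "
from plant import robot
print(robot.sign_off())"
```

```text
the job is handed in; nothing more can be done
None
```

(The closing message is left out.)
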